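# Take a vibration reading on a guarded bearing

### The arm

A 6-joint arm with a two-finger parallel gripper is mounted at the origin on a cart in front of the work surface, level with it; the furniture and walls round the work are solid. World frame = base frame: x ahead of the robot, y to its left, z up, the work surface at z = 0. Lengths are in mm, angles in rad, forces in N, time in s.
With the tool pointing down it reaches from about 275 to 750 mm from the base axis. Payload 10.2 kg.
Tool frame: the origin (TCP) lies at the centre of the arm's flange, where the gripper is bolted on; the fingertips stand 173 mm ahead of it and the grasp point (between the pads) lies 155 mm ahead of it; z points along the fingers, y is the line along which they close (so a half turn about z gives the same grasp; the last joint's range is limited). The gripper opens to 85 mm and grips with 20 to 120 N. Pads are 22 mm wide; open, the fingers measure 114 mm over their backs; the gripper's body (76 mm by 85 mm) begins 54 mm behind the grasp point. The pads swing forward as they close: fully open they stand 13 mm farther back than shut.
Start: joints at [0.893, 0.313, 1.498, -0, 1.331, -0.223], TCP at [230.637, 471.634, 404.694] pointing down, gripper open.
Joint ranges: [-2.94, 2.94], [-0.97, 2.17], [0.19, 2.56], [-1.23, 4.37], [0.02, 3.11], [-2.88, 2.88]. Speed limits (rad/s): [2.39, 2.39, 3.01, 3.14, 3.14, 3.14].

### API

Orientations are given as a unit quaternion [w, x, y, z].
In Python, from rig import ctrl, camrig, probe_bus, finish_job gives the robot as it stands (ctrl), with the cameras (camrig), the readings (probe_bus) and the job as plain functions.
- The arm moves only by the shell command python3 steer.py 'ROWS' [OPENING] [FORCE]. ROWS is a JSON list of rows, 1 to 8 of them, each of 6 numbers: dx, dy, dz in a scale on which 1.0 is 750 mm, then a rotation vector rx, ry, rz in parts of the range, where 1.0 means 360 degrees; each row is the pose to reach, as a shift and turn from the pose commanded when the command began, along the tool's axes at that moment; what a row does not reach only later rows make up. A row lasts 1/10 s, in which the tool goes at most 50 mm and 0.15 rad, less where a joint would pass 70% of its speed; a pose out of reach is approached as far as the arm can. OPENING is the opening from 0.0 (shut) to 1.0 (fully open), set as the command begins (- or left out keeps the last). The fingers move at their own pace and stop on an object; FORCE is the grip in N (left out, the last holds). Time passes only in rows, so rows that do not move let the fingers close. It prints the time, the measured TCP pose, the force, the opening and the grip force at its end. Shift and turn numbers lie between -1 and 1, and a call with a number outside is refused. Input that does not fit is refused with a message, and nothing moves.
- probe_bus.sense(): the state, without advancing time (a new reading comes with each control period).
- camrig.capture(name): name is "scene" or "top"; returns the picture (400x640x3 uint8, red, green, blue); there is no depth.
- camrig.calibration(name): a dict with "fx", "fy", "cx", "cy" (pixels), "position" and "attitude" of the camera in the world. Camera axes: x right, y down, z forward; pixel columns grow to the right and rows downward; lengths in mm; the calibration is good to about 2 mm. A picture is of the moment at which its call begins. calibration takes no time and is no camera call.
- finish_job(): hands the job in; it is judged then, once.
The state is a dict: "time_s": time; "joints": joint angles; "dq": joint speeds; "tau": joint torques, N m; "eef_pos": TCP position; "ee_rot": TCP orientation; "force": force on the tool from outside, world axes, zero at the start; "wrist_torque": the same for the moment, N m; "grip_width": opening from 0.0 (shut) to 1.0 (fully open); "grip_force": force on a finger pad.
Only numpy, scipy, OpenCV 4.12 (cv2) and the standard library are available. Lean on these libraries where they do the work, as an engineer would, in place of code of your own. Each camera call takes 0.05 s, during which the arm holds its last target. There are 200 camera calls.

### The job

Take the orange vibration probe out of its black rest, bring its wide foot in under the yellow guard of the bearing unit through the open front of the slot, and set its brass tip on the red dot on the bearing housing. Hold the probe upright with a light push, the sprung tip about half way in, for at least two seconds, and finish still gripping it and pressing it there: do not let go. Be gentle with the guard and bearing, and leave the other things on the bench where they are.

Things in the scene. Friction and masses are not known exactly. Their poses are not given: they have to be found in the camera images.
- probe: loose orange vibration probe, 0.1 to 0.2 kg, upright in the rest at the start. Origin on its long axis at the end of the tip when fully out; z up the probe. Above the origin: brass tip 10 mm across to 12 mm; round steel foot 40 mm across, 12 to 22 mm; round stem 12 mm across, 22 to 80 mm, its top 6 mm a collar 18 mm across; orange handle 80 to 170 mm
- handle (a point): middle of the probe's orange handle, on the axis, 128 mm above the probe's origin; the handle is an upright box 28 mm along x, 26 mm along y, 90 mm tall, a good place to grip from above; its dark display is on the -x side, roughly facing the robot
- probe_tip (a joint): how far the sprung tip is pushed up into the foot, 0 (fully out) to 0.0115 m (fully in); the spring pushes back with 1 N at first contact and 0.5 N more per mm, about 4 N half way
- tip_end (a point): centre of the lower end of the brass tip, moves with it
- bearing_unit: fixed bearing unit 150 (x) x 140 (y) x 102 mm high: grey base plate, blue bearing housing with a shaft along y, under a yellow sheet guard with closed sides and back, open at the front (-x). Origin under the centre of its base, on the bench; x runs from the open front to the back, z up. Guard's top sheet: 96 to 100 mm high, x -65 to +65 mm, y -62 to +62 mm, four screw heads 2 mm higher
- slot_mouth (a point): open front end of the slot in the guard's top sheet, on its middle line, 100 mm high, 65 mm in front of the spot; same axes as the unit. The slot is 30 mm wide and runs 90 mm along +x to its blind end: the probe's stem passes along it, the 40 mm foot cannot pass through it from above but fits below the sheet
- spot (a point): centre of the red dot, 16 mm across, on the round level aluminium pad (36 mm across) on top of the bearing housing, 50 mm above the bench, 46 mm below the guard's top sheet, below the slot's middle line and 25 mm before its blind end; same axes as the unit. All that lies in front of it below the slot is lower than the pad
- rest: fixed black block 62 x 62 x 26 mm, origin under its centre; the probe's foot lies on its floor 18 mm high inside a rim 46 mm square that is 8 mm higher, the tip hangs free in a 20 mm hole
- ink_bottle: white round bottle with black cap, 58 mm across, 130 high; bystander, to be left alone; origin under its centre
- makeup_bottle: white round bottle with blue cap, 58 mm across, 130 high; bystander, to be left alone; origin under its centre
- photo_eye: small black block sensor, 61 x 20 x 35 mm; bystander, to be left alone; origin under its centre
- ball_bearing: steel ball bearing, 53 mm across, 14 high; bystander, to be left alone; origin under its centre
- rail_clamp: orange plastic rail clamp, 66 x 72 x 28 mm; bystander, to be left alone; origin under its centre
- marker: black marker pen, blue cap, 144 mm long, lying; bystander, to be left alone; origin under its centre

How it is judged (in metres and radians):
On the way, in this order (a step that is already met when the one before it is completed fails the run):
1. the probe is lifted clear of its rest, in the fingers (z of probe in the frame of rest above 0.035 m and contact force between the fingers and probe above 1 N and contact force between probe and rest below 0.1 N), for 0.1 s.
2. the probe's foot is under the guard with the stem in the slot, the tip not yet pressed in (x of probe in the frame of bearing_unit above -0.06 m and y of probe in the frame of bearing_unit between -0.02 and 0.02 m and z of probe in the frame of bearing_unit below 0.074 m and value of joint probe_tip below 0.001 m), for 0.05 s.
3. the tip is held on the red dot, upright and lightly pressed, for two seconds (horizontal distance between tip_end and spot below 0.008 m and z of tip_end in the frame of spot between -0.003 and 0.003 m and angle between probe's own z axis and vertical below 0.12 rad and value of joint probe_tip between 0.002 and 0.0105 m and contact force between probe and bearing_unit between 1 and 10 N and contact force between the fingers and probe above 2 N), for 2 s.
At the end, for the whole second after the job is handed in: The probe is still gripped, at rest and upright within 0.12 rad, the tip's end within 8 mm of the dot's centre and on the pad's surface (within 3 mm of height), the tip pushed in 2 to 10.5 mm, and the probe pushes on the bearing unit with 1 to 10 N (all of step 3 and linear speed of probe below 0.02 m/s); the arm keeps its last pose, push and grip.
It fails at once if the probe strikes or presses the bearing unit or its guard with more than 20 N (contact force between probe and bearing_unit above 20 N).
It fails at once if the arm or gripper pushes on the bearing unit with more than 10 N (contact force between any of the arm, the fingers and bearing_unit above 10 N).
It fails at once if a bystander is moved by more than 30 mm (distance of any of ink_bottle, makeup_bottle, photo_eye, ball_bearing, rail_clamp, marker from where it was at the start of the episode above 0.03 m).
It also fails if it takes over 48 s, if anything falls off the work surface, if the arm or the gripper's body presses on something with over 40 N, if the wrist force passes 120 N, or if a joint passes its speed limit or range.

## Working session

There is one attempt and no reset: what is moved stays moved. The work goes in short steps, Python scripts to look and compute and a shell command to move; the robot and the scene stay as the last step left them, time stands still between calls to the robot, and variables do not carry over. Pictures are saved under pics/ and viewed, at most 10 in all, crops included, and the job is handed in when it is done.

```bash
ls; mkdir -p pics; python3 - <<'E'
from rig import ctrl, camrig, probe_bus, finish_job
import cv2
for n in("scene","top"):
    cv2.imwrite(f"pics/{n}0.png",camrig.capture(n)[:,:,::-1]); print(n,camrig.calibration(n))
s=probe_bus.sense();print({k:s[k] for k in("time_s","eef_pos","ee_rot","force","grip_width")})
E
```

```text
pics
rig.py
steer.py
scene {'fx': 399.82272012795016, 'fy': 399.82272012795016, 'cx': 326.41070201801807, 'cy': 203.95091890928467, 'position': array([ -70.71089043, -518.67641573,  840.86906214]), 'attitude': array([-0.38451278,  0.83471879, -0.35369239,  0.17405788])}
top {'fx': 500.48126956595183, 'fy': 500.48126956595183, 'cx': 317.3885733150008, 'cy': 202.93479199668295, 'position': array([ 300.2067514 ,   46.48938225, 1371.90656871]), 'attitude': array([ 0.06544487, -0.69507428,  0.71339208, -0.0605017 ])}
{'time_s': 0.1, 'eef_pos': array([230.61063051, 471.61206703, 404.20372273]), 'ee_rot': array([-2.51496766e-04,  2.25449394e-01,  9.74254715e-01, -5.08272882e-04]), 'force': array([ 0.65410595, -0.07566882, -0.12004819]), 'grip_width': 1.0020958328209189}
```

View pics/scene0.png

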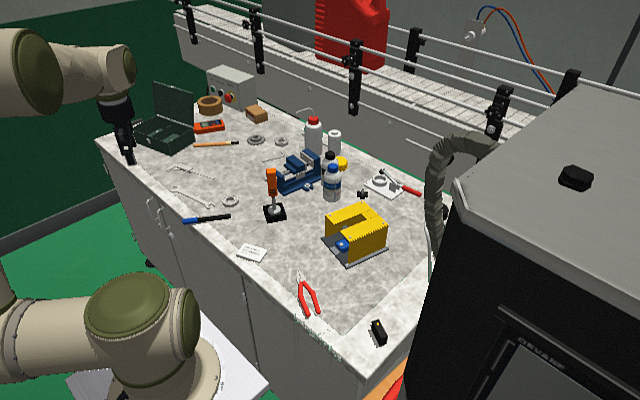

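View pics/top0.png

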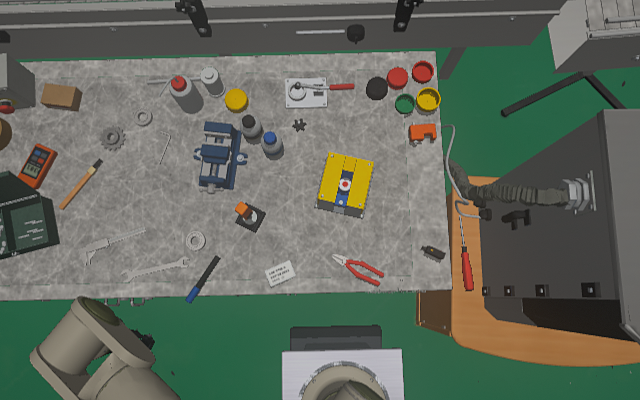

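The scene picture shows the probe at about (270,190) and the bearing unit at (357,235). In the top view, the probe's handle is at about (243,210), the rest at (250,217), the yellow guard at (345,183) with its slot open downwards (-x), and the red dot at (345,184). Next I measure these.

```bash
cat > h.py <<'E'
import numpy as np, cv2
from scipy.spatial.transform import Rotation as R
from rig import ctrl, camrig, probe_bus, finish_job
def rot(q): return R.from_quat(np.r_[q[1:],q[0]])
def ray(n,uv):
    c=camrig.calibration(n); d=np.array([(uv[0]-c["cx"])/c["fx"],(uv[1]-c["cy"])/c["fy"],1])
    return c["position"],rot(c["attitude"]).apply(d)
def plane(n,uv,z):
    p,d=ray(n,uv); return p+d*(z-p[2])/d[2]
def proj(n,P):
    c=camrig.calibration(n); d=rot(c["attitude"]).inv().apply(np.asarray(P)-c["position"])
    return np.array([c["fx"]*d[0]/d[2]+c["cx"],c["fy"]*d[1]/d[2]+c["cy"]])
def two(a,b):
    (p,d),(q,e)=ray("scene",a),ray("top",b)
    s=np.linalg.lstsq(np.c_[d,-e],q-p,rcond=None)[0]; A,B=p+d*s[0],q+e*s[1]
    return (A+B)/2,np.linalg.norm(A-B)
def mask(img,box,lo,hi):
    h=cv2.cvtColor(img,cv2.COLOR_RGB2HSV); m=cv2.inRange(h,np.array(lo),np.array(hi)); o=np.zeros_like(m)
    x0,y0,x1,y1=box; o[y0:y1,x0:x1]=m[y0:y1,x0:x1]; return o
def big(m):
    cs=cv2.findContours(m,cv2.RETR_EXTERNAL,cv2.CHAIN_APPROX_NONE)[0]
    return max(cs,key=cv2.contourArea)
E
python3 - <<'E'
from h import *
t=cv2.imread("pics/top0.png")[:,:,::-1].copy(); s=cv2.imread("pics/scene0.png")[:,:,::-1].copy()
m=mask(t,(330,170,360,200),(0,120,80),(8,255,255)); ys,xs=np.nonzero(m); uv=(xs.mean(),ys.mean()); print("dot",uv,len(xs),plane("top",uv,50))
m=mask(t,(305,140,385,225),(20,120,80),(35,255,255)); c=big(m); r=cv2.minAreaRect(c); print("guard",r,[plane("top",p,100)[:2].round(1) for p in cv2.boxPoints(r)])
m=mask(t,(225,195,275,240),(5,150,60),(18,255,255)); c=big(m); print("handle",cv2.minAreaRect(c),cv2.boundingRect(c))
m=mask(s,(255,160,290,205),(5,150,60),(18,255,255)); c=big(m); print("handle scene",cv2.minAreaRect(c),cv2.boundingRect(c))
a=cv2.resize(t[190:240,220:280],(600,500),interpolation=cv2.INTER_CUBIC)
b=cv2.resize(s[160:225,250:295],(0,0),fx=4.4,fy=7.69,interpolation=cv2.INTER_CUBIC)
cv2.imwrite("pics/c1.png",np.hstack([a,cv2.resize(b,(200,500))])[:,:,::-1])
cv2.imwrite("pics/c2.png",cv2.resize(t[145:225,310:385],(563,600),interpolation=cv2.INTER_CUBIC)[:,:,::-1])
E
```

```text
dot (np.float64(344.6190476190476), np.float64(183.76190476190476)) 21 [589.24039931 -22.11333122  50.        ]
guard ((345.10107421875, 182.06178283691406), (47.59526443481445, 53.14179611206055), 12.994616508483887) [array([530.6,  56.2]), array([668.1,  21.4]), array([635.7, -99.2]), array([499.4, -62.3])]
handle ((240.97999572753906, 207.86000061035156), (9.800000190734863, 11.0), 36.869895935058594) (235, 202, 13, 13)
handle scene ((271.50994873046875, 182.0989990234375), (28.159555435180664, 9.552356719970703), 84.2894058227539) (266, 168, 12, 29)
```

View pics/c1.png

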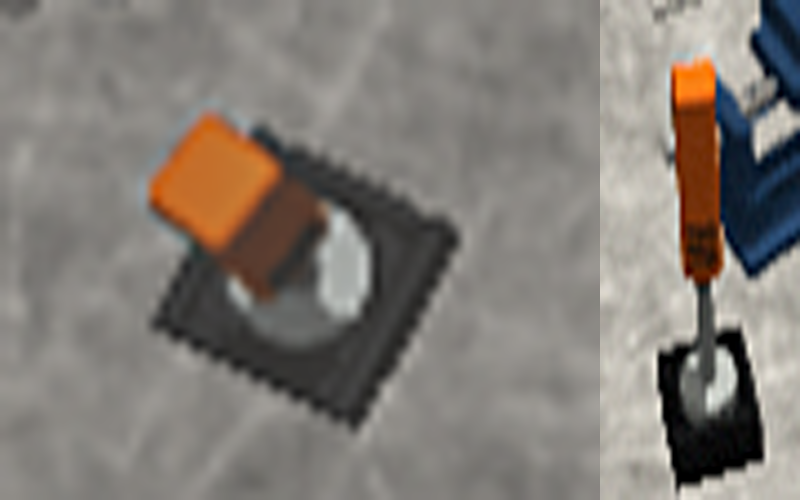

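View pics/c2.png

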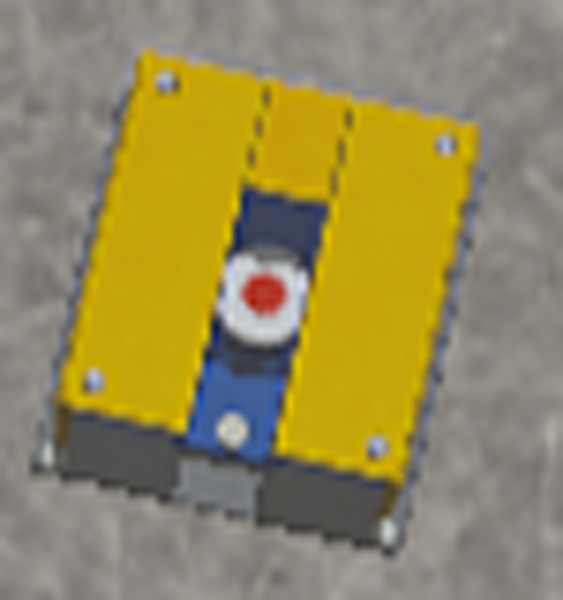

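The c1 crop (10x) shows the handle's top corners at (210,113), (282,175), (218,252) and (150,188), and the rest's corners at (255,125), (460,232), (355,430) and (155,325). The c2 crop (7.5x) shows the guard's top corners at (145,50), (480,125), (405,480) and (62,402). Its slot runs from the front edge (187,435)-(275,455) to the blind end (245,187)-(328,205), and the dot is at (264,294).

```bash
python3 - <<'E'
from h import *
f=lambda L,s,o:[((u+.5)/s-.5+o[0],(v+.5)/s-.5+o[1]) for u,v in L]
def show(n,L,z,names=""):
    P=np.array([plane("top",p,z)[:2] for p in L]); e=np.roll(P,-1,0)-P
    print(n,P.round(1).tolist(),"c",P.mean(0).round(1),"len",np.hypot(*e.T).round(1),"dir",np.degrees(np.arctan2(e[:,1],e[:,0])).round(1)); return P
show("handle",f([(210,113),(282,175),(218,252),(150,188)],10,(220,190)),176)
show("rest",f([(255,125),(460,232),(355,430),(155,325)],10,(220,190)),26)
o=(310,145)
show("guard",f([(145,50),(480,125),(405,480),(62,402)],7.5,o),100)
S=show("slot",f([(187,435),(245,187),(328,205),(275,455)],7.5,o),100)
print("mouth",(S[0]+S[3])/2,"end",(S[1]+S[2])/2)
show("dot",f([(264,294)],7.5,o),50)
# heads on the scene view for height check
c=camrig.calibration("scene")
print("scene px of handle top centre", proj("scene",[*np.mean([plane('top',p,176)[:2] for p in f([(210,113),(282,175),(218,252),(150,188)],10,(220,190))],0),176]))
s=probe_bus.sense(); r=rot(s["ee_rot"]).as_matrix(); print(r.round(3))
for n,p in dict(ink=(250,125,130),mk=(271,140,130)).items(): print(n,plane("top",p[:2],130))
E
```

```text
handle [[526.1, 238.9], [510.3, 221.4], [491.8, 236.9], [507.9, 253.5]] c [509.  237.7] len [23.6 24.2 23.1 23.2] dir [-132.   140.    45.7  -38.7]
rest [[550.7, 250.7], [519.6, 194.8], [466.0, 223.6], [496.2, 277.9]] c [508.1 236.8] len [64.  60.8 62.1 60.9] dir [-119.1  151.7   61.   -26.5]
guard [[666.9, 18.8], [636.6, -97.4], [511.7, -66.0], [542.1, 51.0]] c [589.3 -23.4] len [120.  128.8 120.9 129. ] dir [-104.7  165.9   75.4  -14.5]
slot [[529.4, 8.3], [616.6, -14.6], [609.3, -43.3], [521.6, -21.7]] c [569.2 -17.8] len [90.2 29.5 90.4 31. ] dir [ -14.7 -104.2  166.2   75.4]
mouth [525.47203866  -6.6949419 ] end [612.96331983 -28.93791537]
dot [[589.2, -22.5]] c [589.2 -22.5] len [0.] dir [0.]
scene px of handle top centre [270.38530329 169.24547776]
[[-0.898  0.439 -0.001]
 [ 0.439  0.898 -0.001]
 [ 0.    -0.001 -1.   ]]
ink [734.52301767 222.18159066 130.        ]
mk [692.47407483 167.95487801 130.        ]
```

Everything agrees: the rest measures about 62 mm square, the slot about 90 x 30 mm, and the handle is centred over the rest. The spot is at about (589,-22.5), with the unit turned -14.5°. I move above the handle and turn the tool +0.267 rad.

The manual's scale: shifts go in shares of 750 mm and turns go in shares of 360 degrees. Converting my numbers, -340 mm is -0.4533, -305 mm is -0.4067, 0.267 rad is 0.0425.

```bash
cat > go.py <<'E'
import sys
from h import *
s=probe_bus.sense(); r=rot(s["ee_rot"]); t=np.array(list(map(float,sys.argv[1:4])))
print("t",s["time_s"],"pos",s["eef_pos"].round(1),"F",s["force"].round(1),"grip",round(s["grip_width"],3),round(s["grip_force"],1))
print("tool delta",r.inv().apply(t-s["eef_pos"]).round(1)); m=r.as_matrix()
print("y axis deg",np.degrees(np.arctan2(m[1,1],m[0,1])).round(2),"z",m[:,2].round(4))
E
python3 steer.py '[[-0.0333,-0.008,0,0,0,0.0032],[-0.0933,-0.0227,0,0,0,0.0095],[-0.1573,-0.0387,0,0,0,0.0159],[-0.22,-0.0547,0,0,0,0.0223],[-0.2827,-0.0707,0,0,0,0.0286],[-0.344,-0.0853,0,0,0,0.035],[-0.4067,-0.1013,0,0,0,0.0398],[-0.4533,-0.1133,0,0,0,0.0425]]' 1.0; python3 steer.py '[[0,0,0,0,0,0],[0,0,0,0,0,0]]'; python3 go.py 508.7 237.3 404
```

```text
time_s: 0.9
eef_pos: [500.5, 243.8, 404.3]
ee_rot: [-0.0, 0.354, 0.935, -0.0]
force: [-0.4, 0.4, -0.3]
grip_width: 0.998
grip_force: 0.0
time_s: 1.1
eef_pos: [498.9, 245.6, 404.2]
ee_rot: [-0.001, 0.354, 0.935, -0.0]
force: [-0.4, -0.7, 0.3]
grip_width: 1.001
grip_force: 0.0
t 1.1 pos [498.9 245.6 404.2] F [-0.4 -0.7  0.3] grip 1.001 0.0
tool delta [-12.8   0.2   0.2]
y axis deg 48.58 z [-0.0012 -0.     -1.    ]
```

Converted, 115 mm is 0.1533, 112 mm is 0.1493.

```bash
python3 steer.py '[[-0.0093,0,0.0133,0,0,0],[-0.0173,0,0.04,0,0,0],[-0.0173,0,0.0667,0,0,0],[-0.0173,0,0.0933,0,0,0],[-0.0173,0,0.1173,0,0,0],[-0.0173,0,0.1373,0,0,0],[-0.0173,0,0.1493,0,0,0],[-0.0173,0,0.1533,0,0,0]]' 1.0; python3 go.py 508.7 237.3 289; python3 - <<'E'
from h import *
t,s=camrig.capture("top"),camrig.capture("scene")
a=cv2.resize(t[180:240,215:285],(0,0),fx=5.7,fy=5.7); b=cv2.resize(s[110:230,235:305],(0,0),fx=2.85*2,fy=2.85*2)
b=cv2.resize(s[130:225,230:325],(342,342)); cv2.imwrite("pics/g1.png",np.hstack([a[:342,:399],b])[:,:,::-1])
E
```

```text
time_s: 1.9
eef_pos: [508.0, 237.7, 288.7]
ee_rot: [-0.001, 0.353, 0.936, -0.0]
force: [0.6, 0.0, 0.4]
grip_width: 0.999
grip_force: 0.0
t 1.9 pos [508.  237.7 288.7] F [0.6 0.  0.4] grip 0.999 0.0
tool delta [-0.8  0.1 -0.3]
y axis deg 48.7 z [-1.5e-03 -3.0e-04 -1.0e+00]
```

View pics/g1.png

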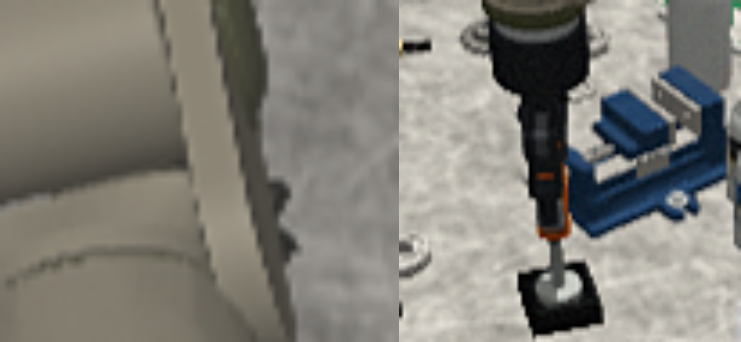

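The scene crop shows the handle between the open fingers at about (553,190), with the probe still upright in the rest. The arm hides the top view. I close the gripper.

```bash
python3 steer.py '[[0,0,0,0,0,0],[0,0,0,0,0,0],[0,0,0,0,0,0],[0,0,0,0,0,0],[0,0,0,0,0,0],[0,0,0,0,0,0],[0,0,0,0,0,0],[0,0,0,0,0,0]]' 0.0 50; python3 go.py 508.7 237.3 355
```

```text
time_s: 2.8
eef_pos: [508.6, 237.3, 290.0]
ee_rot: [0.0, 0.353, 0.936, 0.0]
force: [0.0, -0.8, 4.2]
grip_width: 0.296
grip_force: 43.4
t 2.8 pos [508.6 237.3 290. ] F [ 0.  -0.8  4.2] grip 0.296 43.4
tool delta [ -0.1   0.1 -65. ]
y axis deg 48.64 z [ 6.e-04  1.e-04 -1.e+00]
```

Converted, -56 mm is -0.0747, -53 mm is -0.0707.

```bash
python3 steer.py '[[0,0,-0.0053,0,0,0],[0,0,-0.016,0,0,0],[0,0,-0.032,0,0,0],[0,0,-0.048,0,0,0],[0,0,-0.0613,0,0,0],[0,0,-0.0707,0,0,0],[0,0,-0.0747,0,0,0],[0,0,-0.0747,0,0,0]]'; python3 go.py 467 8.3 346; python3 - <<'E'
from h import *
cv2.imwrite("pics/l1.png",cv2.resize(camrig.capture("scene")[90:230,210:400],(760,560))[:,:,::-1])
E
```

```text
time_s: 3.6
eef_pos: [508.5, 237.3, 346.0]
ee_rot: [0.0, 0.353, 0.936, 0.0]
force: [0.5, 0.3, -1.9]
grip_width: 0.299
grip_force: 43.3
t 3.6 pos [508.5 237.3 346. ] F [ 0.5  0.3 -1.9] grip 0.299 43.3
tool delta [-1.202e+02 -1.993e+02 -1.000e-01]
y axis deg 48.64 z [ 4.e-04  1.e-04 -1.e+00]
```

View pics/l1.png

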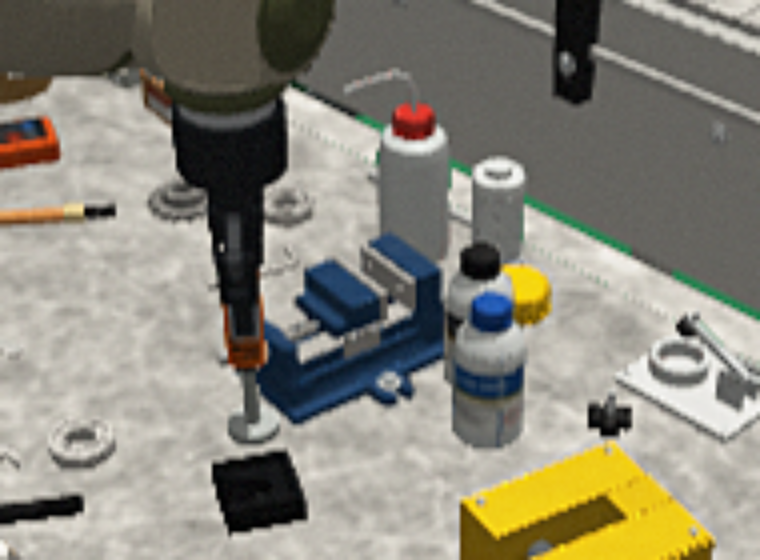

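The probe is lifted clear of the rest and hangs upright, its foot at about (253,425). I move to the staging point 60 mm in front of the mouth.

Converted, -199 mm is -0.2653, -194 mm is -0.2587.

```bash
python3 steer.py '[[-0.0107,-0.0187,0,0,0,0],[-0.0347,-0.0587,0,0,0,0],[-0.064,-0.1067,0,0,0,0],[-0.0933,-0.1547,0,0,0,0],[-0.12,-0.2,0,0,0,0],[-0.1427,-0.236,0,0,0,0],[-0.156,-0.2587,0,0,0,0],[-0.16,-0.2653,0,0,0,0]]';python3 steer.py '[[0,0,0,0,0,0],[0,0,0,0,0,0],[0,0,0,0,0,0]]'; python3 go.py 467 8.3 346; python3 - <<'E'
from h import *
cv2.imwrite("pics/m1.png",cv2.resize(camrig.capture("scene")[150:280,250:420],(765,585),interpolation=cv2.INTER_CUBIC)[:,:,::-1])
print(proj("scene",[467,8.3,62+12]),proj("scene",[467,8.3,62+80]),proj("scene",[467,8.3,62]))
E
```

```text
time_s: 4.45
eef_pos: [466.8, 7.2, 345.4]
ee_rot: [-0.0, 0.354, 0.935, -0.0]
force: [0.6, 0.6, -2.2]
grip_width: 0.299
grip_force: 43.7
time_s: 4.75
eef_pos: [467.2, 9.5, 345.6]
ee_rot: [-0.0, 0.353, 0.936, 0.0]
force: [0.0, 0.2, -2.5]
grip_width: 0.3
grip_force: 43.7
t 4.75 pos [467.2   9.5 345.6] F [ 0.   0.2 -2.5] grip 0.3 43.7
tool delta [-0.7 -1.  -0.4]
y axis deg 48.72 z [-2.e-04  2.e-04 -1.e+00]
[316.93298654 242.03017464] [317.02101854 223.37751393] [316.9181941  245.16446906]
```

View pics/m1.png

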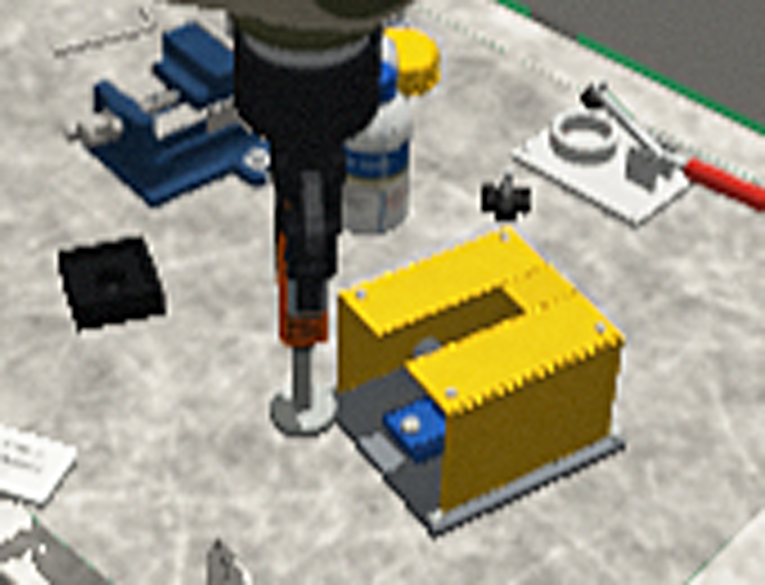

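The foot is at crop (303,413), or pixel (317.3,241.8). The prediction was (317,241), so the height is right. I slide in along the slot in two steps, checking the force after each.

Converted, -62 mm is -0.0827, -58 mm is -0.0773.

```bash
python3 steer.py '[[-0.0053,0.0027,0,0,0,0],[-0.0147,0.0067,0,0,0,0],[-0.0267,0.0133,0,0,0,0],[-0.04,0.02,0,0,0,0],[-0.0533,0.0267,0,0,0,0],[-0.0667,0.0333,0,0,0,0],[-0.0773,0.0387,0,0,0,0],[-0.0827,0.0413,0,0,0,0]]';python3 go.py 589 -22.5 346; python3 steer.py '[[-0.0053,0.0027,0,0,0,0],[-0.0133,0.0067,0,0,0,0],[-0.024,0.012,0,0,0,0],[-0.036,0.0173,0,0,0,0],[-0.048,0.024,0,0,0,0],[-0.0587,0.0293,0,0,0,0],[-0.0653,0.032,0,0,0,0],[-0.0667,0.0333,0,0,0,0]]';python3 go.py 589 -22.5 346; python3 - <<'E'
from h import *
s=camrig.capture("scene");cv2.imwrite("pics/n1.png",cv2.resize(s[170:270,300:420],(720,600),interpolation=cv2.INTER_CUBIC)[:,:,::-1])
for z in(22,40,74): print(z,proj("scene",[589,-22.5,60+z]))
E
```

```text
time_s: 5.6
eef_pos: [535.0, -9.3, 345.5]
ee_rot: [-0.0, 0.353, 0.936, -0.0]
force: [-0.6, -0.4, -1.8]
grip_width: 0.3
grip_force: 43.7
t 5.6 pos [535.   -9.3 345.5] F [-0.6 -0.4 -1.8] grip 0.3 43.7
tool delta [-49.2  25.8  -0.5]
y axis deg 48.63 z [-1.e-04 -0.e+00 -1.e+00]
time_s: 6.4
eef_pos: [588.6, -23.5, 345.5]
ee_rot: [-0.0, 0.353, 0.936, -0.0]
force: [-0.1, 0.3, -1.1]
grip_width: 0.3
grip_force: 43.7
t 6.4 pos [588.6 -23.5 345.5] F [-0.1  0.3 -1.1] grip 0.3 43.7
tool delta [ 0.4  1.  -0.5]
y axis deg 48.64 z [-1.e-04 -0.e+00 -1.e+00]
22 [355.47046946 223.28710303]
40 [355.89601972 218.5091179 ]
74 [356.72466779 209.20523878]
```

View pics/n1.png

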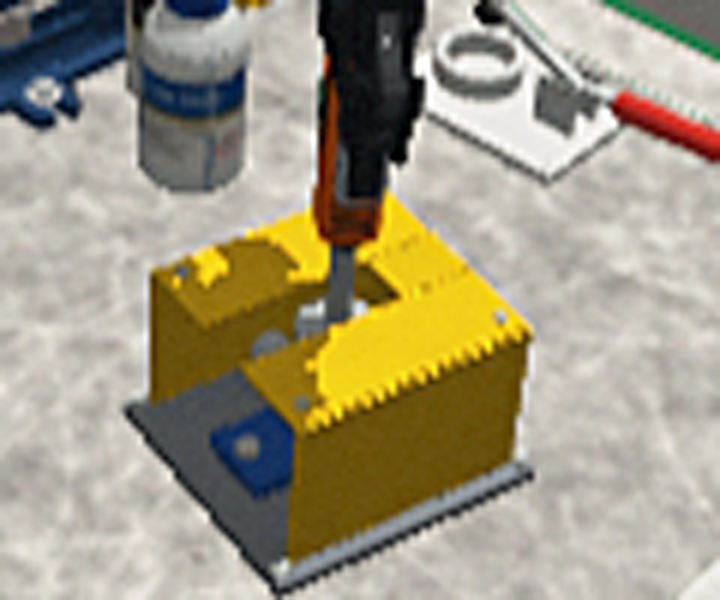

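The stem is inside the slot at crop (342,280), or pixel (357,216.7), over the pad, with no contact force. I lower slowly while watching the force.

Converted, 6 mm is 0.008, 5 mm is 0.0067.

```bash
python3 steer.py '[[0,0.0007,0.0013,0,0,0],[0,0.0007,0.0027,0,0,0],[0,0.0007,0.004,0,0,0],[0,0.0007,0.0053,0,0,0],[0,0.0007,0.0067,0,0,0],[0,0.0007,0.008,0,0,0],[0,0.0007,0.008,0,0,0],[0,0.0007,0.008,0,0,0]]'; for i in 1 2; do python3 steer.py '[[0,0,0.0013,0,0,0],[0,0,0.0027,0,0,0],[0,0,0.0027,0,0,0],[0,0,0.0027,0,0,0],[0,0,0.0027,0,0,0]]' | grep -E "force|pos"; done
```

```text
time_s: 7.25
eef_pos: [588.5, -22.9, 339.7]
ee_rot: [0.0, 0.353, 0.936, -0.0]
force: [0.2, -0.3, -2.8]
grip_width: 0.298
grip_force: 43.7
eef_pos: [588.5, -22.9, 337.7]
force: [-0.5, -0.5, -2.7]
grip_force: 43.7
eef_pos: [588.5, -22.9, 335.7]
force: [0.4, -0.3, -1.3]
grip_force: 43.7
```

Converted, 2 mm is 0.0027, 1 mm is 0.0013.

```bash
for i in 1 2; do python3 steer.py '[[0,0,0.0013,0,0,0],[0,0,0.0027,0,0,0],[0,0,0.0027,0,0,0]]' | grep -E "force:|pos"; python3 steer.py '[[0,0,0,0,0,0]]'|grep " *force:"; python3 steer.py '[[0,0,0,0,0,0]]'|grep "force:"; done
```

```text
eef_pos: [588.5, -22.9, 333.7]
force: [0.6, -0.1, -0.5]
grip_force: 43.7
force: [0.4, -0.3, -0.7]
grip_force: 43.7
force: [0.5, 0.0, -0.6]
grip_force: 43.7
eef_pos: [588.5, -23.0, 331.7]
force: [0.3, -0.2, 1.3]
grip_force: 43.8
force: [0.6, -0.3, -0.5]
grip_force: 43.8
force: [-0.2, -0.4, 0.9]
grip_force: 43.8
```

Against a baseline of about -2.1 N, contact was at TCP z of about 335, and the push is now about 2.6 N. I go 2.5 mm further, to about half way in.

Converted, 2.5 mm is 0.0033, 2 mm is 0.0027.

```bash
python3 steer.py '[[0,0,0.0013,0,0,0],[0,0,0.0027,0,0,0],[0,0,0.0033,0,0,0],[0,0,0.0033,0,0,0]]' | grep -E "force:|pos"; for i in 1 2 3 4 5; do python3 steer.py '[[0,0,0,0,0,0],[0,0,0,0,0,0],[0,0,0,0,0,0]]'|grep " *force:"; done; python3 go.py 589 -22.5 329.2;  python3 - <<'E'
from h import *
s=camrig.capture("scene");cv2.imwrite("pics/p1.png",cv2.resize(s[170:250,310:410],(750,600),interpolation=cv2.INTER_CUBIC)[:,:,::-1])
for z in(50,62,72): print(z,proj("scene",[589,-22.5,44+z-44]))
E
```

```text
eef_pos: [588.5, -22.9, 329.2]
force: [-1.1, 0.5, 1.9]
grip_force: 43.9
force: [0.2, -0.9, 1.4]
grip_force: 43.9
force: [1.0, -0.1, 1.5]
grip_force: 43.9
force: [-0.5, 0.5, 2.2]
grip_force: 43.9
force: [0.0, -0.2, 1.4]
grip_force: 43.9
force: [-0.1, -0.8, 1.4]
grip_force: 44.0
t 11.15 pos [588.5 -22.9 329.2] F [-0.1 -0.8  1.4] grip 0.297 44.0
tool delta [-0.1  0.7  0. ]
y axis deg 48.65 z [ 0. -0. -1.]
50 [354.73533902 231.54098656]
62 [355.00787193 228.48104672]
72 [355.23784545 225.89895447]
```

View pics/p1.png

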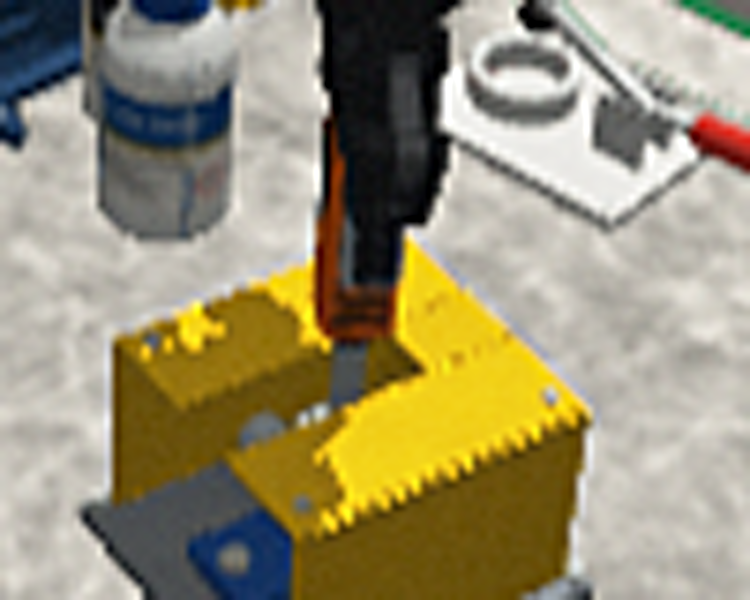

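The probe is upright in the slot, its stem at crop (350,370), within about 1 px of the prediction. The push is about 3.6 N, roughly half way in. I hold longer, then hand in.

```bash
for i in 1 2 3; do python3 steer.py '[[0,0,0,0,0,0],[0,0,0,0,0,0],[0,0,0,0,0,0],[0,0,0,0,0,0],[0,0,0,0,0,0],[0,0,0,0,0,0],[0,0,0,0,0,0],[0,0,0,0,0,0]]'|grep -E "time| force:|^force|pos"; done; python3 -c "
from rig import ctrl, camrig, probe_bus, finish_job
print(finish_job())"
```

```text
time_s: 12.0
eef_pos: [588.5, -22.9, 329.2]
force: [-0.1, -0.3, 1.9]
time_s: 12.8
eef_pos: [588.5, -22.9, 329.2]
force: [0.0, 0.5, 2.0]
time_s: 13.6
eef_pos: [588.5, -22.9, 329.2]
force: [1.0, -0.1, 1.0]
the job is handed in; nothing more can be done
None
```

The job is handed in at 13.6 s: by my measurements the gripped probe was upright with its tip on the red dot, pushed about half way in at about 4 N and held there for about four seconds; the verdict was not shown.

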